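# Flip the ratchet and lock the clothes-rail foot

## Robot

A 6-joint arm with a two-finger parallel gripper is mounted at the origin on the work surface. World frame = base frame: x ahead of the robot, y to its left, z up, the work surface at z = 0. Lengths are in m, angles in rad, forces in N, time in s.
With the tool pointing down it reaches from about 0.3 to 0.875 m from the base axis. Payload 4.2 kg.
Tool frame: the origin (TCP) lies at the very end of the fingers, on their centre line; the grasp point (between the pads) lies tcp_to_grasp behind it (tcp_to_grasp is the distance from the TCP to the grasp point, in m); z points along the fingers, x is the direction in which the jaws open and shut, and the axes are right-handed (so a half turn about z gives the same grasp; the last joint's range is limited). The gripper opens to 85 mm and grips with 20 to 120 N. Pads are 22 mm wide; open, the fingers measure 114 mm over their backs; the gripper's body (76 mm by 85 mm) begins 54 mm behind the grasp point. The pads swing forward as they close: fully open they stand 13 mm farther back than shut.
Start: joints at [-1.284, 0.32, 1.565, -0, 1.257, -0.02], TCP at [0.174, -0.548, 0.231] pointing down, gripper open.
Joint ranges: [-3.11, 3.11], [-0.84, 2.01], [0.21, 2.61], [-1.34, 4.49], [0.05, 2.63], [-2.56, 2.56]. Speed limits (rad/s): [2.57, 2.57, 3.14, 3.14, 3.14, 3.14].

## Interface

Orientations are given as a rotation vector (axis times angle).
In Python, from bench import * gives the robot as it stands. The module is installed in compiled form; this text tells all that it offers.
- The arm moves only by the shell command python3 -m crank 'ROWS'. ROWS is JSON, a list of rows, each an object with "rot": the turn, a rotation vector about the world's x, y, z in degrees, a list of three; "delta_pos": the shift along the world's x, y, z in mm, a list of three; "gripper": the opening, from 0 (shut) to 1 (fully open). A call has 1 to 5 rows; each row shifts and turns the commanded pose from where the row before left it; what a row does not reach is not made up. A row lasts 1/8 s, in which the tool goes at most 62.5 mm and 10.7 degrees, less where a joint would pass 70% of its speed; a pose out of reach is approached as far as the arm can. A call is refused whole if a number of a shift passes 62.5 or a number of a turn 10.7, either way. A call with a gripper value outside its range is refused whole. The fingers move at their own pace and stop on an object; the grip force is fixed at half the most. Time passes only in rows, so rows that do not move let the fingers close. It gives the time, the measured TCP pose, the force and the opening at its end, in the units of the state.
- observe(): the state, without advancing time (a new reading comes with each control period).
- snapshot(name): name is "side" or "top" or "wrist"; returns (picture, depth): 400x640x3 uint8, blue, green, red; 400x640 float32, m along the optical axis (not along the pixel's ray), 0 where there is no reading.
- camera_model(name): a dict with "mtx" (3x3 intrinsics, pixels), "R" (3x3) and "t" (3): a world point X has camera coordinates R X + t. Camera axes: x right, y down, z forward; pixel columns grow to the right and rows downward; lengths in m; the calibration is good to about 2 mm. The wrist camera is an equidistant fisheye: a pixel r from the principal point sees the ray r / f radians off the axis. A picture is of the moment at which its call begins: read the wrist's pose just before it. camera_model takes no time and is no camera call; for the wrist camera it gives the pose at the moment of the call.
- job_done(): hands the job in, once; it reports no verdict.
Trained networks look in the newest picture that a camera, given by its name, has taken for a name from the list of things; names that differ only in an ending like _2 or _b are one class to them, and where a whole thing is asked for, a point or a joint stands for the part that bears it (a point fixed in the world has none). Each returns a list of dicts, best first, with "conf" (0 to 1); they miss things now and then, are a little off and sometimes report something else, mostly with a low value. They report only what shows in the picture. A call takes as long as a camera call.
- silhouettes(camera, label): "region" (400x640 bool, what is visible of it).
- spot_point(camera, label): "location" ([x, y, z] in m, in world coordinates, good to about 4 mm: a listed point, or the origin of a listed thing).
The state is a dict: "time": time; "qpos": joint angles; "joint_vel": joint speeds; "joint_efforts": joint torques, N m; "tcp_pos": TCP position; "ee_rot": TCP orientation; "wrist_force": force on the tool from outside, world axes, zero at the start; "ft_torque": the same for the moment, N m; "width": finger opening in m.
Only numpy, scipy, OpenCV 4.12 (cv2) and the standard library are available. Lean on these libraries where they do the work, as an engineer would, in place of code of your own. Each camera call takes 0.05 s, during which the arm holds its last target.

## Task

The clothes-rail foot on the chest of drawers has to be locked with its ratchet handle, which is still set to loosen. Push the direction lever on the ratchet head fully over to the other side, then, before tightening, feel that the handle now free-wheels by swinging it all the way back to its left stop (counter-clockwise from above) with the bolt staying put; then ratchet the bolt clockwise with the handle, in as many strokes as it takes, until the bolt's tongue is fully home against the keeper block. Work through the handle, do not push the tongue itself, leave the lever set to tighten, let go, and leave the other things on the chest where they are.

Things in the scene. Friction and masses are not known exactly. Their poses are not given: they have to be found in the camera images.
- foot: Foot of a clothes rail, fixed on the chest top. Dark steel plate 8 mm thick, spanning x -110 to +62 mm, y -63 to +63 mm. Origin on the chest top, on the vertical bolt axis; its x axis points the way the ratchet handle points when joint handle is 0; z up. Left means +y. An open tube socket (36 mm diameter, top at 58 mm) stands at x -88 mm, y 0.
- stop_left (a point): Top of the left of two upright stop pins (8 mm diameter, top 34 mm above the chest top) at foot x 38, y +49 mm and y -49 mm. They limit the handle's swing.
- handle (a joint): Swing of the ratchet handle about the bolt axis, rad, -0.7 (right stop) to +0.7 (left stop), positive counter-clockwise from above. Stays where left, and stays on the bolt. Free-wheeling takes about 2 N at the grip, driving the bolt about 10 N. The pawl catches every 0.39 rad (22.5 degrees), so up to that much of a stroke is lost before the bolt follows.
- grip (a point): Centre of the black rubber grip, 130 mm from the bolt axis, 35 mm above the chest top; its x axis points out along the handle. The grip runs from 85 to 165 mm from the axis, 18 mm wide, 18 mm high (26 to 44 mm above the chest top).
- lever_pivot (a point): Pivot of the direction lever, on the handle's centre line 40 mm from the bolt axis, on top of the ratchet head, 44 mm above the chest top. The steel head is round, radius 34 mm about the bolt axis, with a lobe of radius 20 mm about this pivot; a neck 14 mm wide leads to the grip.
- selector (a joint): Direction lever, rad, -0.4 to 0.4, stays where put. 0: fin in line with the handle, drives neither way. +0.4: fin turned left (its tip 15 mm left of the handle's line), drives the bolt counter-clockwise (loosen). -0.4: fin turned right, drives clockwise (tighten), free-wheels counter-clockwise. Starts near +0.4. Takes about 2 N at the tip; the handle stays put under that. Push to its stop.
- wing_tip (a point): Near the free end of the direction lever, 36 mm from its pivot, at its top edge, 69 mm above the chest top. The lever is a dark steel fin 40 mm long, 8 mm thick, 47 to 69 mm above the chest top, pointing from its pivot out along the handle.
- bolt (a joint): Turn of the bolt and its tongue, rad, 0 to 1.75, positive clockwise from above (tightening). 1.75 = tongue flat against the keeper block, locked. Starts between 0.05 and 0.3, more than one full handle swing from home. Stiff (1 N m) and stays where left.
- tongue: Flat steel tongue fixed on the bolt under the ratchet head, 12 mm wide, 8 mm thick, z 12 to 20 mm, reaching 58 mm from the bolt axis on the side away from the handle, so its outer 24 mm show beside the head. Origin on the bolt axis at the chest top.
- tongue_tip (a point): Top of the tongue, 55 mm from the bolt axis, 20 mm above the chest top.
- keeper (a point): Top centre of the keeper block (18 x 14 x 16 mm, steel, on the plate, top at 24 mm), near the plate's left edge on the side away from the handle. The tongue is home when its side rests on this block.
- jam_jar: Bystander: empty open glass jam jar, 72 mm diameter, 98 mm high, origin under its base.
- bowl: Bystander: white ceramic bowl of earrings, 116 mm across, 45 mm high, origin under its base.
- spectacle_case: Bystander: black spectacle case, shut, 62 x 160 x 39 mm, long along its y, origin under its middle.
- bottle_opener: Bystander: flat chrome bottle opener, about 140 mm long along its x, 7 mm high, origin near its middle on the chest top.

How it is judged:
On the way, in this order (a step that is already met when the one before it is completed fails the run):
1. the direction lever is turned over to the right (tighten), beyond 0.28 rad, before the bolt has been turned (below 0.5 rad) (value of joint selector below -0.28 rad and value of joint bolt below 0.5 rad), for 0.1 s.
2. with the lever so set, the handle is swung back to its left stop (beyond 0.55 rad) while the bolt stays put (below 0.5 rad) (value of joint handle above 0.55 rad and value of joint selector below -0.25 rad and value of joint bolt below 0.5 rad), for 0.1 s.
At the end, for the whole second after the job is handed in: The bolt is turned until its tongue is against the keeper (joint bolt above 1.67 of 1.75 rad, about 4 mm at the tip), the direction lever is still over to the tighten side (below -0.25 rad), and the handle, wherever it was left in its swing, is at rest (value of joint bolt above 1.67 rad and value of joint selector below -0.25 rad and velocity of joint handle between -0.05 and 0.05 rad/s); the robot touches nothing.
It fails at once if the robot pushes the tongue itself (more than 3 N) (contact force between tongue and the arm above 3 N or contact force between tongue and the fingers above 3 N).
It fails at once if the jar, bowl, spectacle case or bottle opener is moved by more than 30 mm (distance of any of jam_jar, bowl, spectacle_case, bottle_opener from where it was at the start of the episode above 0.03 m).
It also fails if it takes over 53 s, if anything falls off the work surface, if the arm or the gripper's body presses on something with over 40 N, if the wrist force passes 120 N, or if a joint passes its speed limit or range.

## Working session

There is one attempt and no reset: what is moved stays moved. The work goes in short steps, Python scripts to look and compute and a shell command to move; the robot and the scene stay as the last step left them, time stands still between calls to the robot, and variables do not carry over. Pictures are saved under pics/ and viewed, and the job is handed in when it is done.

```bash
mkdir -p pics
cat > h.py <<'E'
from bench import *
import numpy as np, cv2
def sp(cam,l):
    try:
        r=spot_point(cam,l)
        return [(round(d['conf'],2),np.round(np.array(d['location'])*1000).astype(int).tolist()) for d in r[:2]]
    except Exception as e: return repr(e)
E
python3 - <<'E'
from h import *
o=observe();print({k:np.round(v,3).tolist() for k,v in o.items()})
for c in ("side","top"):
    p,d=snapshot(c);cv2.imwrite(f"pics/{c}0.png",p);np.save(f"pics/{c}0d.npy",d)
    m=camera_model(c);print(c,np.round(m['mtx'],1).tolist(),np.round(-m['R'].T@m['t'],3))
    for l in "foot stop_left grip lever_pivot wing_tip tongue_tip keeper jam_jar bowl spectacle_case bottle_opener".split(): print(c,l,sp(c,l))
print(observe()['time'])
E
```

```text
{'time': 0.0, 'qpos': [-1.284, 0.32, 1.566, -0.0, 1.257, -0.02], 'joint_vel': [0.001, -0.0, -0.001, 0.0, -0.0, -0.0], 'joint_efforts': [-0.001, -41.552, -23.416, -0.0, 0.008, 0.0], 'tcp_pos': [0.174, -0.548, 0.23], 'ee_rot': [-2.534, 1.855, 0.002], 'wrist_force': [-0.346, 0.403, 0.541], 'ft_torque': [-0.031, -0.001, -0.01], 'width': 0.085}
side [[460.9, 0.0, 323.7], [0.0, 460.9, 199.8], [0.0, 0.0, 1.0]] [0.12  0.624 0.825]
side foot [(0.76, [526, -34, 1])]
side stop_left [(0.65, [552, 20, 41])]
side grip [(0.67, [642, -77, 37])]
side lever_pivot [(0.8, [555, -48, 47])]
side wing_tip [(0.74, [594, -47, 68]), (0.3, [549, 17, 37])]
side tongue_tip [(0.62, [481, -66, 20]), (0.15, [557, -48, 47])]
side keeper [(0.66, [490, 15, 26]), (0.55, [408, 392, -2])]
side jam_jar [(0.72, [493, -340, -2])]
side bowl [(0.6, [618, 383, 1])]
side spectacle_case [(0.98, [412, 392, -4])]
side bottle_opener [(0.65, [714, -373, 0])]
top [[489.3, 0.0, 314.3], [0.0, 489.3, 201.4], [0.0, 0.0, 1.0]] [ 0.377 -0.004  1.381]
top foot [(0.91, [523, -31, -4])]
top stop_left [(0.65, [556, 17, 30])]
top grip [(0.76, [643, -79, 36]), (0.57, [486, -339, 0])]
top lever_pivot [(0.85, [559, -48, 43])]
top wing_tip [(0.39, [597, -48, 68])]
top tongue_tip [(0.39, [485, -71, 22])]
top keeper [(0.81, [491, 14, 20])]
top jam_jar [(0.58, [488, -337, 2])]
top bowl [(0.94, [618, 386, 5]), (0.67, [558, 16, 32])]
top spectacle_case [(0.92, [410, 393, 2])]
top bottle_opener [(0.73, [711, -372, 5]), (0.28, [487, -69, 24])]
1.2
```

View pics/side0.png

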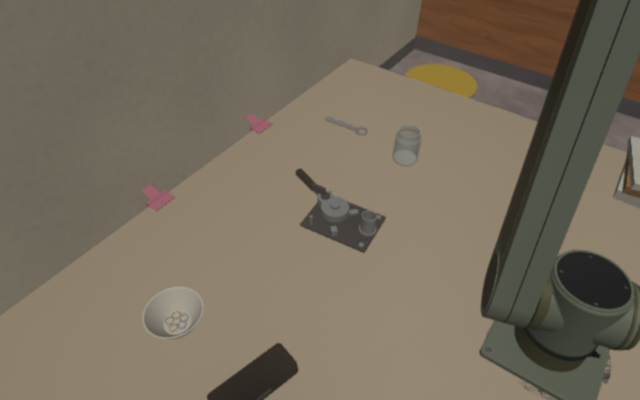

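View pics/top0.png

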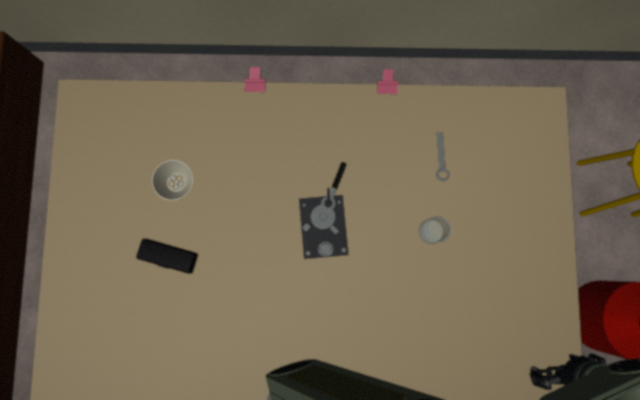

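```bash
cat > fit.py <<'E'
from h import *
from scipy.optimize import least_squares
# params: x,y,yaw,handle,sel,bolt
def model(p):
    x,y,w,h,s,b=p; A=np.array([x,y])
    u=lambda a:np.array([np.cos(a),np.sin(a)])
    R=np.array([u(w),u(w+np.pi/2)]).T
    piv=A+40*u(w+h)
    return {'foot':A,'stop_left':A+R@[38,49],'grip':A+130*u(w+h),'lever_pivot':piv,'wing_tip':piv+36*u(w+h+s)}
def fit(obs,p0=(523,-31,0.1,-.45,.38,.1)):
    def f(p):
        m=model(p); return np.concatenate([np.array(q[:2])-m[k] for k,q in obs])
    return least_squares(f,p0,loss='soft_l1',f_scale=4)
if __name__=='__main__':
    obs=[('foot',(526,-34)),('stop_left',(552,20)),('grip',(642,-77)),('lever_pivot',(555,-48)),('wing_tip',(594,-47)),
     ('foot',(523,-31)),('stop_left',(556,17)),('grip',(643,-79)),('lever_pivot',(559,-48)),('wing_tip',(597,-48))]
    r=fit(obs);print(np.round(r.x,3),np.round(r.fun,0).reshape(-1,2).tolist())
    import bench
    for k in dir(bench):
        if 'tcp' in k.lower(): print(k,getattr(bench,k))
E
python3 fit.py
```

```text
[ 5.21526e+02 -3.33050e+01  9.90000e-02 -4.56000e-01  3.51000e-01
  1.00000e-01] [[4.0, -1.0], [-3.0, 1.0], [-1.0, 2.0], [-4.0, -1.0], [-1.0, 0.0], [1.0, 2.0], [1.0, -2.0], [-0.0, -0.0], [-0.0, -1.0], [2.0, -1.0]]
tcp_to_grasp 0.0187
```

```bash
python3 -m crank '[{"rot":[0,0,0],"delta_pos":[45,60,20],"gripper":0},{"rot":[0,0,-8],"delta_pos":[45,60,10],"gripper":0},{"rot":[0,0,-8],"delta_pos":[45,60,0],"gripper":0},{"rot":[0,0,-8],"delta_pos":[45,60,0],"gripper":0},{"rot":[0,0,-8],"delta_pos":[45,60,0],"gripper":0}]'
```

```text
time: 1.82
tcp_pos: [0.3605, -0.2987, 0.256]
ee_rot: [-1.919, 2.487, -0.002]
wrist_force: [1.1, 0.3, 0.2]
width: -0.0003
```

```bash
python3 -m crank '[{"rot":[0,0,0],"delta_pos":[36,50,0],"gripper":0},{"rot":[0,0,0],"delta_pos":[36,50,0],"gripper":0},{"rot":[0,0,0],"delta_pos":[36,50,0],"gripper":0},{"rot":[0,0,0],"delta_pos":[36,50,0],"gripper":0},{"rot":[0,0,0],"delta_pos":[36,50,0],"gripper":0}]'
python3 - <<'E'
from h import *
o=observe();print(o['time'],o['tcp_pos'],o['ee_rot'])
p,d=snapshot("wrist");cv2.imwrite("pics/w1.png",p)
for l in "foot stop_left grip lever_pivot wing_tip tongue_tip keeper".split(): print(l,sp("wrist",l))
E
```

```text
time: 2.45
tcp_pos: [0.5406, -0.0485, 0.2559]
ee_rot: [-1.925, 2.482, -0.001]
wrist_force: [1.2, -0.5, -1.1]
width: 0.0003
2.45 [ 0.54058271 -0.04845378  0.25592329] [-1.92537456e+00  2.48215294e+00 -1.29358161e-03]
foot [(0.98, [521, -36, -4])]
stop_left [(0.57, [555, 23, 36])]
grip [(0.82, [646, -79, 34])]
lever_pivot [(0.57, [556, -49, 44])]
wing_tip [(0.84, [597, -47, 66])]
tongue_tip [(0.95, [484, -73, 21]), (0.43, [414, 397, -3])]
keeper [(0.78, [496, 12, 24]), (0.37, [644, -81, 35])]
```

View pics/w1.png

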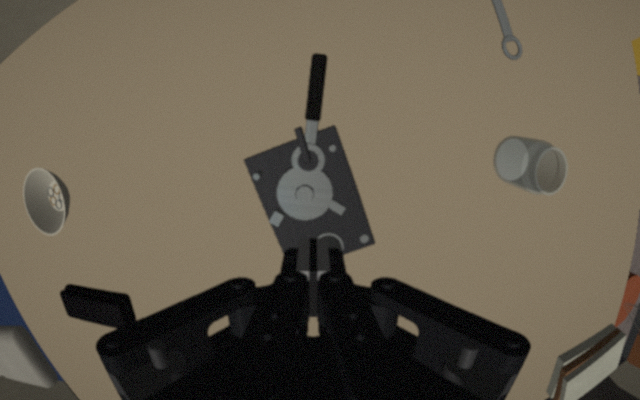

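```bash
python3 -m crank '[{"rot":[0,0,0],"delta_pos":[26,22,-30],"gripper":0},{"rot":[0,0,0],"delta_pos":[26,22,-40],"gripper":0},{"rot":[0,0,0],"delta_pos":[0,0,-50],"gripper":0},{"rot":[0,0,0],"delta_pos":[0,0,-50],"gripper":0},{"rot":[0,0,0],"delta_pos":[0,0,-32],"gripper":0}]'
python3 - <<'E'
from h import *
for c in ("wrist","side"):
  p,d=snapshot(c)
  if c=="side": p=cv2.resize(p[130:280,240:440],(800,600))
  cv2.imwrite(f"pics/{c}2.png",p)
print(observe()['wrist_force'])
E
```

```text
time: 3.48
tcp_pos: [0.59, -0.0077, 0.0516]
ee_rot: [1.921, -2.483, -0.003]
wrist_force: [0.6, 0.8, -0.4]
width: -0.0003
[-0.70792776  1.0105655   0.24582289]
```

View pics/wrist2.png

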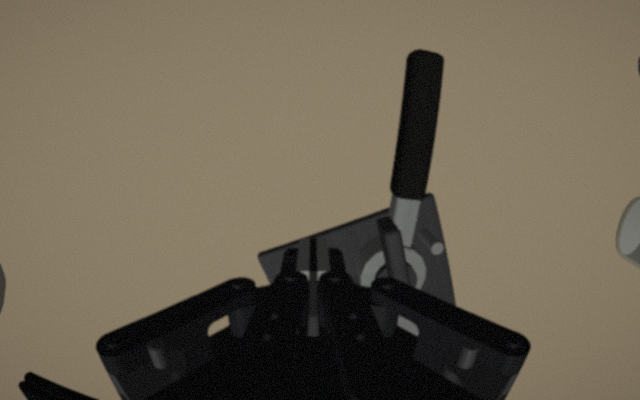

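View pics/side2.png

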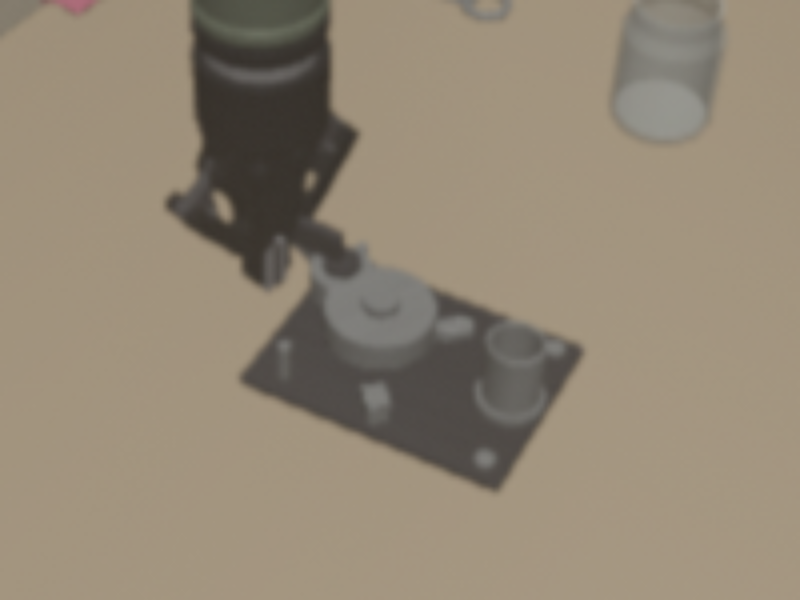

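```bash
python3 -m crank '[{"rot":[0,0,0],"delta_pos":[0,-6,0],"gripper":0},{"rot":[0,0,0],"delta_pos":[0,-6,0],"gripper":0},{"rot":[0,0,0],"delta_pos":[0,-6,0],"gripper":0},{"rot":[0,0,0],"delta_pos":[0,-6,0],"gripper":0},{"rot":[0,0,0],"delta_pos":[0,-6,0],"gripper":0}]'
python3 -m crank '[{"rot":[0,0,0],"delta_pos":[0,-5,0],"gripper":0},{"rot":[0,0,0],"delta_pos":[-1,-5,0],"gripper":0}]'
python3 - <<'E'
from h import *
for c in ("wrist",):
  p,d=snapshot(c)
  cv2.imwrite(f"pics/{c}3.png",p)
print(sp("wrist","wing_tip"),sp("wrist","lever_pivot"),sp("wrist","grip"))
E
```

```text
time: 4.2
tcp_pos: [0.5921, -0.0364, 0.0543]
ee_rot: [-1.924, 2.482, -0.001]
wrist_force: [0.3, 2.0, 1.5]
width: -0.0002
time: 4.45
tcp_pos: [0.5904, -0.0462, 0.0537]
ee_rot: [-1.925, 2.483, 0.001]
wrist_force: [-0.0, 3.7, 0.8]
width: -0.0005
[(0.89, [593, -71, 69])] [] [(0.82, [645, -80, 34])]
```

View pics/wrist3.png

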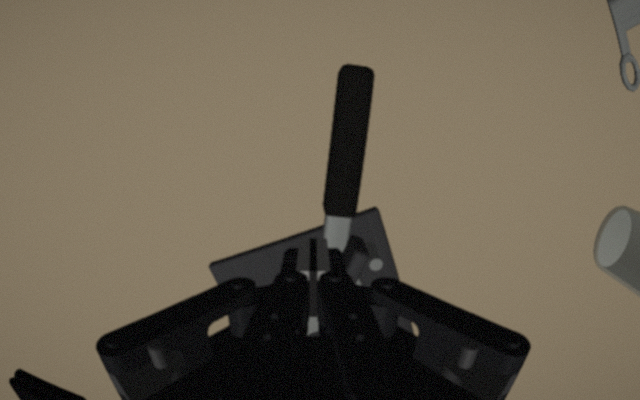

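```bash
python3 -m crank '[{"rot":[0,0,0],"delta_pos":[-1,-4,0],"gripper":0},{"rot":[0,0,0],"delta_pos":[-2,-3,0],"gripper":0}]'
python3 -m crank '[{"rot":[0,0,0],"delta_pos":[-2,-3,0],"gripper":0}]'
python3 - <<'E'
from h import *
p,d=snapshot("wrist")
cv2.imwrite(f"pics/wrist4.png",p)
print(sp("wrist","wing_tip"),sp("wrist","grip"))
E
```

```text
time: 4.9
tcp_pos: [0.5878, -0.053, 0.0536]
ee_rot: [-1.924, 2.482, 0.0]
wrist_force: [1.0, 5.4, -0.5]
width: -0.0004
time: 5.03
tcp_pos: [0.5858, -0.0563, 0.0536]
ee_rot: [-1.925, 2.482, -0.001]
wrist_force: [3.3, 4.3, -2.0]
width: -0.0003
[(0.95, [582, -80, 68])] [(0.87, [641, -94, 36])]
```

View pics/wrist4.png

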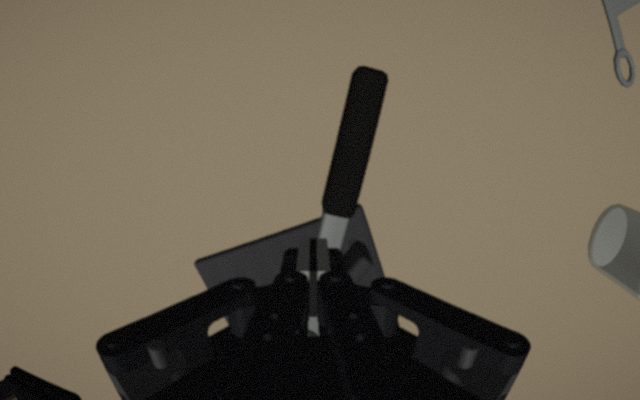

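```bash
python3 -m crank '[{"rot":[0,0,0],"delta_pos":[6,15,0],"gripper":0},{"rot":[0,0,0],"delta_pos":[0,15,20],"gripper":0.4},{"rot":[0,0,0],"delta_pos":[0,0,45],"gripper":0.4},{"rot":[0,0,0],"delta_pos":[0,-10,45],"gripper":0.4},{"rot":[0,0,0],"delta_pos":[0,-10,30],"gripper":0.4}]'
python3 - <<'E'
from h import *
p,d=snapshot("wrist")
cv2.imwrite(f"pics/wrist5.png",p)
for l in "wing_tip lever_pivot grip tongue_tip foot stop_left".split(): print(l,sp("wrist",l))
E
```

```text
time: 5.8
tcp_pos: [0.5922, -0.046, 0.1961]
ee_rot: [-1.926, 2.481, -0.004]
wrist_force: [0.6, -0.3, -0.7]
width: 0.0341
wing_tip [(0.6, [582, -80, 68])]
lever_pivot []
grip [(0.83, [637, -95, 34]), (0.25, [492, 13, 27])]
tongue_tip []
foot [(0.74, [523, -37, -1])]
stop_left [(0.95, [557, 24, 34])]
```

View pics/wrist5.png

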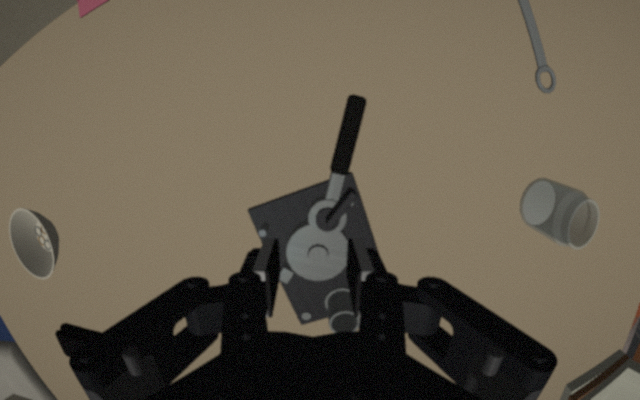

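```bash
python3 -m crank '[{"rot":[0,0,-6.5],"delta_pos":[25,-25,0],"gripper":0.5},{"rot":[0,0,-6.5],"delta_pos":[25,-25,-20],"gripper":0.5},{"rot":[0,0,0],"delta_pos":[0,0,-50],"gripper":0.5},{"rot":[0,0,0],"delta_pos":[0,0,-40],"gripper":0.5}]'
python3 - <<'E'
from h import *
p,d=snapshot("wrist")
cv2.imwrite(f"pics/wrist6.png",p)
for l in "grip".split(): print(l,sp("wrist",l))
E
```

```text
time: 6.65
tcp_pos: [0.6404, -0.0962, 0.0803]
ee_rot: [1.63, -2.682, -0.004]
wrist_force: [0.3, -0.7, -0.1]
width: 0.0427
grip [(0.65, [641, -93, 33])]
```

View pics/wrist6.png

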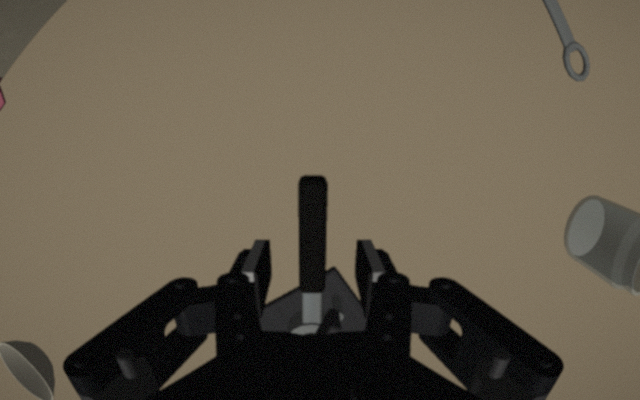

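```bash
python3 -m crank '[{"rot":[0,0,0],"delta_pos":[1,0,-32],"gripper":0.4},{"rot":[0,0,0],"delta_pos":[0,0,-30],"gripper":0.33},{"rot":[0,0,0],"delta_pos":[0,0,0],"gripper":0.33}]'
cat > arc.py <<'E'
import sys
from h import *
# usage: A x y, target degs
A=np.array([522,-34.5])
o=observe();p=o['tcp_pos'][:2]*1000
from scipy.spatial.transform import Rotation as Rn
M=Rn.from_rotvec(o['ee_rot']).as_matrix();tx=np.degrees(np.arctan2(M[1,0],M[0,0]))
v=p-A;r=np.hypot(*v);a=np.degrees(np.arctan2(v[1],v[0]))
print('r',r,'ang',a,'toolx',tx,'tool-handle',tx+90-a)
tgt=float(sys.argv[1]);step=float(sys.argv[2]);R=float(sys.argv[3])
n=int(np.ceil(abs(tgt-a)/step));prev=p
for k in range(1,n+1):
    t=np.radians(a+(tgt-a)*k/n);q=A+R*np.array([np.cos(t),np.sin(t)])
    print(k,np.round(np.degrees(t),1),'d',np.round(q-prev,1),'rot',round((tgt-a)/n,1));prev=q
E
python3 arc.py 42 9.8 135
```

```text
time: 7.12
tcp_pos: [0.6414, -0.0958, 0.0205]
ee_rot: [1.63, -2.682, -0.004]
wrist_force: [0.8, 0.7, 1.2]
width: 0.0281
r 134.20889049039818 ang -27.197407431684834 toolx -117.40634277206722 tool-handle -0.2089353403823857
1 -18.5 d [ 8.6 18.4] rot 8.6
2 -9.9 d [ 5.  19.7] rot 8.6
3 -1.2 d [ 2.  20.3] rot 8.6
4 7.4 d [-1.1 20.3] rot 8.6
5 16.1 d [-4.1 19.9] rot 8.6
6 24.7 d [-7.1 19.1] rot 8.6
7 33.4 d [-9.9 17.8] rot 8.6
8 42.0 d [-12.4  16.1] rot 8.6
```

```bash
python3 -m crank '[{"rot":[0,0,8.6],"delta_pos":[8.6,18.4,-2],"gripper":0.33},{"rot":[0,0,8.6],"delta_pos":[5,19.7,0],"gripper":0.33},{"rot":[0,0,8.6],"delta_pos":[2,20.3,0],"gripper":0.33},{"rot":[0,0,8.6],"delta_pos":[-1.1,20.3,0],"gripper":0.33},{"rot":[0,0,8.6],"delta_pos":[-4.1,19.9,0],"gripper":0.33}]'
python3 -m crank '[{"rot":[0,0,8.6],"delta_pos":[-7.1,19.1,0],"gripper":0.33},{"rot":[0,0,8.6],"delta_pos":[-9.9,17.8,0],"gripper":0.33},{"rot":[0,0,5],"delta_pos":[-7,9.5,0],"gripper":0.33}]'
python3 arc.py 50 5 135
python3 - <<'E'
from h import *
p,d=snapshot("wrist");cv2.imwrite(f"pics/wrist7.png",p)
for l in "grip wing_tip".split(): print(l,sp("wrist",l))
E
```

```text
time: 7.75
tcp_pos: [0.6546, 0.0025, 0.0221]
ee_rot: [-2.506, 1.892, -0.006]
wrist_force: [0.4, -1.6, -1.2]
width: 0.0282
time: 8.12
tcp_pos: [0.6308, 0.0495, 0.0224]
ee_rot: [-2.822, 1.376, -0.008]
wrist_force: [1.3, -2.0, -1.7]
width: 0.0281
r 137.46651190698802 ang 37.671472576102 toolx -51.97438969343707 tool-handle 0.3541377304609341
1 41.8 d [-8.1  5.9] rot 4.1
2 45.9 d [-6.7  7. ] rot 4.1
3 50.0 d [-7.2  6.5] rot 4.1
grip [(0.89, [630, 44, 35])]
wing_tip []
```

View pics/wrist7.png

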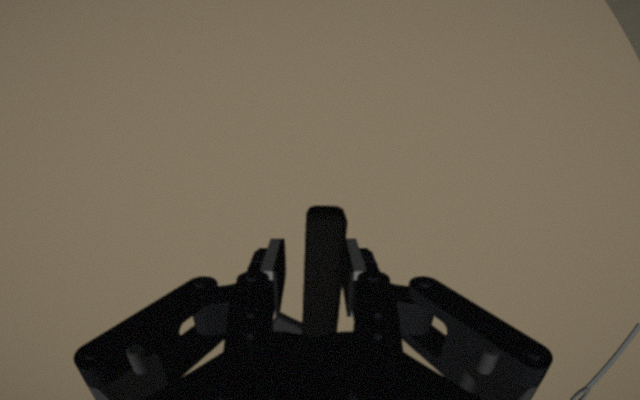

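```bash
python3 -m crank '[{"rot":[0,0,4.5],"delta_pos":[-7.3,7.6,-2],"gripper":0.33},{"rot":[0,0,4],"delta_pos":[-7,7,-1],"gripper":0.33}]'
python3 -m crank '[{"rot":[0,0,2],"delta_pos":[-4,4,0],"gripper":0.33}]'
python3 arc.py 50 5 135
```

```text
time: 8.52
tcp_pos: [0.6167, 0.0628, 0.0184]
ee_rot: [-2.915, 1.169, -0.007]
wrist_force: [1.4, -1.3, 1.3]
width: 0.0278
time: 8.65
tcp_pos: [0.6124, 0.0667, 0.0181]
ee_rot: [-2.935, 1.118, -0.007]
wrist_force: [8.1, -13.6, 1.3]
width: 0.028
r 135.74866175977687 ang 48.22845849783932 toolx -41.71163335117893 tool-handle 0.059908150981748065
1 50.0 d [-3.7  2.2] rot 1.8
```

Run:
```python
from h import *
for c in ("side","top"):
  p,d=snapshot(c)
  s=p[150:260,280:420] if c=="top" else p[170:270,280:400]
  cv2.imwrite(f"pics/{c}8.png",cv2.resize(s,None,fx=5,fy=5,interpolation=cv2.INTER_CUBIC))
  for l in "grip wing_tip lever_pivot tongue_tip".split(): print(c,l,sp(c,l))
```

```text
side grip [(0.82, [609, 61, 38])]
side wing_tip [(0.55, [579, 10, 63])]
side lever_pivot [(0.79, [549, -4, 46])]
side tongue_tip [(0.54, [482, -72, 23])]
top grip [(0.46, [410, 393, 2])]
top wing_tip [(0.75, [485, -72, 21]), (0.48, [587, 8, 72])]
top lever_pivot [(0.8, [553, -5, 40])]
top tongue_tip [(0.55, [484, -66, 22])]
```

View pics/side8.png

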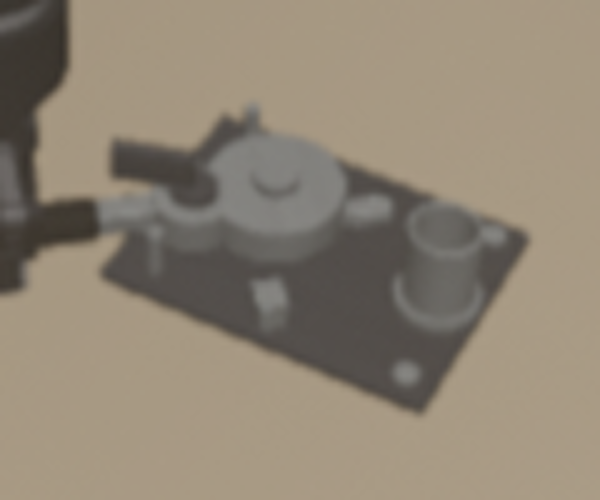

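View pics/top8.png

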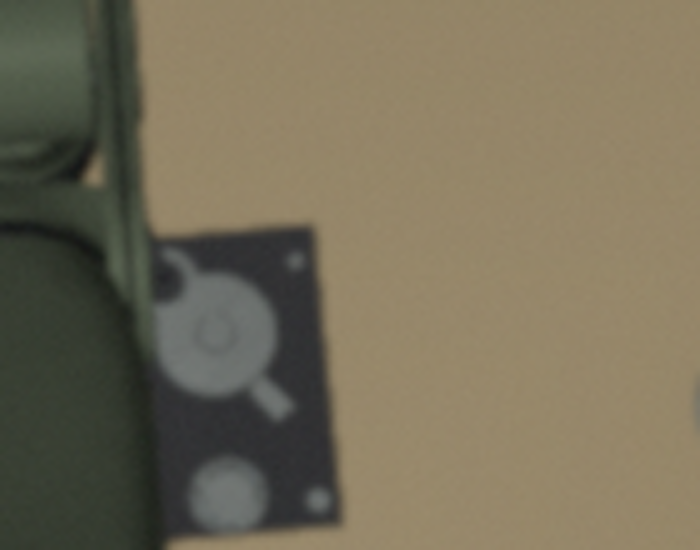

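```bash
python3 arc.py -36 9.6 136
```

```text
r 135.7301118239184 ang 48.139446465076595 toolx -41.75852664929213 tool-handle 0.10202688563127538
1 38.8 d [ 15.4 -15.9] rot -9.3
2 29.4 d [ 12.4 -18.4] rot -9.3
3 20.1 d [  9.3 -20.1] rot -9.3
4 10.7 d [  5.9 -21.4] rot -9.3
5 1.4 d [  2.3 -22. ] rot -9.3
6 -8.0 d [ -1.3 -22.1] rot -9.3
7 -17.3 d [ -4.8 -21.6] rot -9.3
8 -26.7 d [ -8.3 -20.6] rot -9.3
9 -36.0 d [-11.5 -18.9] rot -9.3
```

```bash
python3 -m crank '[{"rot":[0,0,-9.3],"delta_pos":[15.4,-15.9,0],"gripper":0.33},{"rot":[0,0,-9.3],"delta_pos":[12.4,-18.4,0],"gripper":0.33},{"rot":[0,0,-9.3],"delta_pos":[9.3,-20.1,0],"gripper":0.33},{"rot":[0,0,-9.3],"delta_pos":[5.9,-21.4,0],"gripper":0.33},{"rot":[0,0,-9.3],"delta_pos":[2.3,-22,0],"gripper":0.33}]'
python3 arc.py -36 9.6 136
```

```text
time: 9.78
tcp_pos: [0.6557, -0.0275, 0.0165]
ee_rot: [-2.245, 2.193, 0.008]
wrist_force: [-0.1, 9.3, 2.4]
width: 0.0283
r 133.86515420302058 ang 3.0111237903045613 toolx -88.6406075870598 tool-handle -1.6517313773643658
1 -4.8 d [  1.8 -18.4] rot -7.8
2 -12.6 d [ -2.8 -18.3] rot -7.8
3 -20.4 d [ -5.3 -17.7] rot -7.8
4 -28.2 d [ -7.6 -16.9] rot -7.8
5 -36.0 d [ -9.8 -15.7] rot -7.8
```

```bash
python3 -m crank '[{"rot":[0,0,-7.8],"delta_pos":[1,-18.4,0],"gripper":0.33},{"rot":[0,0,-7.8],"delta_pos":[-2.8,-18.3,1],"gripper":0.33},{"rot":[0,0,-7.8],"delta_pos":[-5.3,-17.7,0],"gripper":0.33},{"rot":[0,0,-6.5],"delta_pos":[-7.6,-16.9,0],"gripper":0.33}]'
python3 arc.py -37 4 136
```

```text
time: 10.28
tcp_pos: [0.6395, -0.0985, 0.0166]
ee_rot: [1.607, -2.698, -0.012]
wrist_force: [-1.2, 10.8, -1.0]
width: 0.0283
r 133.8010685401431 ang -28.56582618203175 toolx -118.44227167486859 tool-handle 0.1235545071631563
1 -31.4 d [-1.4 -6.8] rot -2.8
2 -34.2 d [-3.6 -5.6] rot -2.8
3 -37.0 d [-3.9 -5.4] rot -2.8
```

```bash
python3 -m crank '[{"rot":[0,0,-2.8],"delta_pos":[-2.4,-6.4,1],"gripper":0.33},{"rot":[0,0,-2.8],"delta_pos":[-3.6,-5.6,0],"gripper":0.33}]'
python3 -m crank '[{"rot":[0,0,-1.5],"delta_pos":[-2.6,-4,0],"gripper":0.33}]'
python3 arc.py 48 9.6 136
python3 - <<'E'
from h import *
for c in ("side","top"):
  p,d=snapshot(c)
  s=p[150:260,280:420] if c=="top" else p[170:270,280:400]
  cv2.imwrite(f"pics/{c}9.png",cv2.resize(s,None,fx=5,fy=5,interpolation=cv2.INTER_CUBIC))
  for l in "grip tongue_tip".split(): print(c,l,sp(c,l))
E
```

```text
time: 10.52
tcp_pos: [0.6332, -0.1103, 0.0172]
ee_rot: [1.476, -2.771, -0.013]
wrist_force: [0.6, 10.1, -2.6]
width: 0.0278
time: 10.65
tcp_pos: [0.6309, -0.1136, 0.0173]
ee_rot: [1.44, -2.792, -0.014]
wrist_force: [6.3, 21.9, -4.7]
width: 0.028
r 134.62973005937712 ang -35.98369371578169 toolx -125.43744804823362 tool-handle 0.5462456675480709
1 -26.7 d [12.6 18.1] rot 9.3
2 -17.3 d [ 8.3 20.5] rot 9.3
3 -8.0 d [ 4.8 21.6] rot 9.3
4 1.3 d [ 1.3 22.1] rot 9.3
5 10.7 d [-2.3 22. ] rot 9.3
6 20.0 d [-5.9 21.3] rot 9.3
7 29.3 d [-9.2 20.1] rot 9.3
8 38.7 d [-12.4  18.3] rot 9.3
9 48.0 d [-15.2  16.1] rot 9.3
side grip [(0.79, [626, -105, 35])]
side tongue_tip [(0.56, [470, -8, 21]), (0.35, [520, -33, 4])]
top grip []
top tongue_tip [(0.56, [477, -10, 22])]
```

View pics/side9.png

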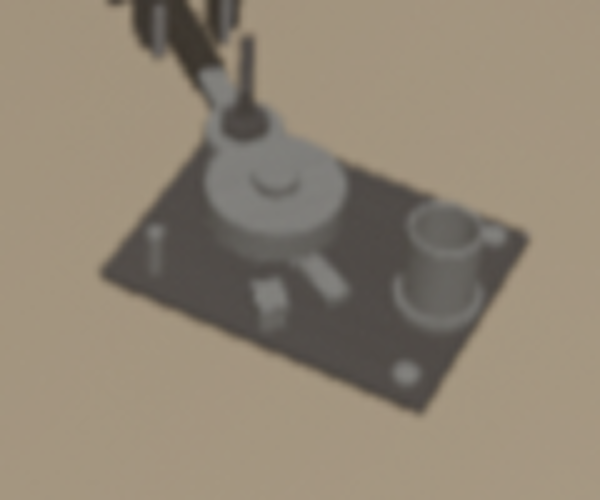

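```bash
python3 -m crank '[{"rot":[0,0,9.3],"delta_pos":[12.6,18.1,1],"gripper":0.33},{"rot":[0,0,9.3],"delta_pos":[8.3,20.5,0],"gripper":0.33},{"rot":[0,0,9.3],"delta_pos":[4.8,21.6,0],"gripper":0.33},{"rot":[0,0,9.3],"delta_pos":[1.3,22.1,0],"gripper":0.33},{"rot":[0,0,9.3],"delta_pos":[-2.3,22,0],"gripper":0.33}]'
python3 -m crank '[{"rot":[0,0,9.3],"delta_pos":[-5.9,21.3,0],"gripper":0.33},{"rot":[0,0,9.3],"delta_pos":[-9.2,20.1,0],"gripper":0.33},{"rot":[0,0,8],"delta_pos":[-12,17,0],"gripper":0.33}]'
python3 arc.py 48 5 136
```

```text
time: 11.58
tcp_pos: [0.6573, -0.013, 0.0192]
ee_rot: [2.433, -1.986, -0.001]
wrist_force: [0.4, -2.4, -0.8]
width: 0.028
time: 11.95
tcp_pos: [0.6304, 0.0457, 0.0196]
ee_rot: [-2.824, 1.374, -0.001]
wrist_force: [3.2, -1.0, -0.6]
width: 0.0282
r 134.88248435010934 ang 36.496191210878656 toolx -51.890091664822265 tool-handle 1.6137171242990789
1 40.3 d [-4.8  7.8] rot 3.8
2 44.2 d [-6.1  6.7] rot 3.8
3 48.0 d [-6.6  6.3] rot 3.8
```

```bash
python3 -m crank '[{"rot":[0,0,3],"delta_pos":[-5,7.5,-1],"gripper":0.33}]'; python3 arc.py -36 9 136
```

```text
time: 12.08
tcp_pos: [0.6244, 0.0534, 0.0187]
ee_rot: [2.859, -1.302, -0.002]
wrist_force: [0.0, -2.8, 0.9]
width: 0.028
r 134.90347282956313 ang 40.63785193799683 toolx -48.99124558700177 tool-handle 0.37090247500140094
1 32.1 d [ 12.8 -15.5] rot -8.5
2 23.6 d [  9.4 -17.9] rot -8.5
3 15.1 d [  6.7 -19.1] rot -8.5
4 6.6 d [  3.8 -19.8] rot -8.5
5 -1.9 d [  0.8 -20.2] rot -8.5
6 -10.5 d [ -2.2 -20.1] rot -8.5
7 -19.0 d [ -5.1 -19.5] rot -8.5
8 -27.5 d [ -8.  -18.6] rot -8.5
9 -36.0 d [-10.6 -17.2] rot -8.5
```

```bash
python3 -m crank '[{"rot":[0,0,-8.5],"delta_pos":[12.8,-15.5,0],"gripper":0.33},{"rot":[0,0,-8.5],"delta_pos":[9.4,-17.9,0],"gripper":0.33},{"rot":[0,0,-8.5],"delta_pos":[6.7,-19.1,0],"gripper":0.33}]'
python3 -m crank '[{"rot":[0,0,-4.2],"delta_pos":[2.3,-10,0],"gripper":0.33},{"rot":[0,0,-4.2],"delta_pos":[1.5,-10,0],"gripper":0.33}]'
python3 -c "
from h import *
p,d=snapshot('side');print(sp('side','tongue_tip'));cv2.imwrite('pics/side10.png',cv2.resize(p[170:270,280:400],None,fx=5,fy=5,interpolation=cv2.INTER_CUBIC))"
```

```text
time: 12.45
tcp_pos: [0.6512, 0.0026, 0.018]
ee_rot: [2.492, -1.912, -0.015]
wrist_force: [-6.9, 8.7, 3.9]
width: 0.0284
time: 12.7
tcp_pos: [0.6549, -0.0158, 0.018]
ee_rot: [-2.346, 2.088, 0.017]
wrist_force: [-3.8, 17.8, 3.2]
width: 0.0282
[(0.62, [482, 7, 23]), (0.47, [494, -341, 0])]
```

View pics/side10.png

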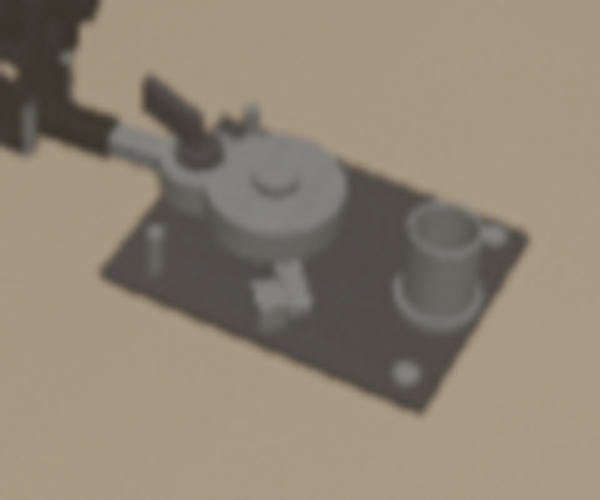

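```bash
python3 -m crank '[{"rot":[0,0,-1],"delta_pos":[0.5,-4,0],"gripper":0.33}]'; python3 -m crank '[{"rot":[0,0,-1],"delta_pos":[0.5,-4,0],"gripper":0.33}]'
```

```text
time: 12.92
tcp_pos: [0.6552, -0.0183, 0.018]
ee_rot: [-2.329, 2.105, 0.019]
wrist_force: [-4.5, 19.3, 3.7]
width: 0.0281
time: 13.05
tcp_pos: [0.6556, -0.0212, 0.018]
ee_rot: [-2.31, 2.125, 0.021]
wrist_force: [-4.2, 22.3, 3.8]
width: 0.0285
```

```bash
python3 arc.py -10 9 136; python3 -c "
from h import *
print(observe()['wrist_force'],observe()['ft_torque'])
p,d=snapshot('side');print(sp('side','tongue_tip'),sp('side','grip'));cv2.imwrite('pics/side11.png',cv2.resize(p[170:270,280:400],None,fx=5,fy=5,interpolation=cv2.INTER_CUBIC))
p,d=snapshot('wrist');cv2.imwrite('pics/wrist11.png',p)
p,d=snapshot('top');print(sp('top','tongue_tip'));cv2.imwrite('pics/top11.png',cv2.resize(p[150:260,280:420],None,fx=5,fy=5,interpolation=cv2.INTER_CUBIC))"
```

```text
r 134.27051087637332 ang 5.702247499374939 toolx -85.23966791148042 tool-handle -0.9419154108553629
1 -2.1 d [  2.3 -18.4] rot -7.9
2 -10.0 d [ -2.  -18.5] rot -7.9
[-4.21378035 22.26991426  3.81297078] [3.41688476 0.64701922 0.26369275]
[(0.46, [479, 8, 23])] [(0.77, [646, -20, 37])]
[]
```

View pics/side11.png

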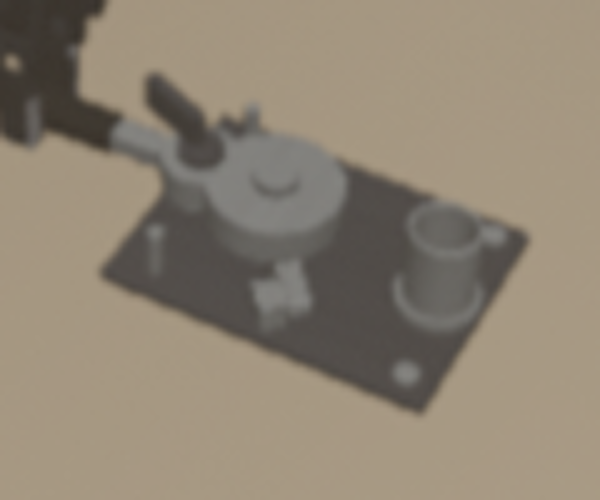

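View pics/wrist11.png

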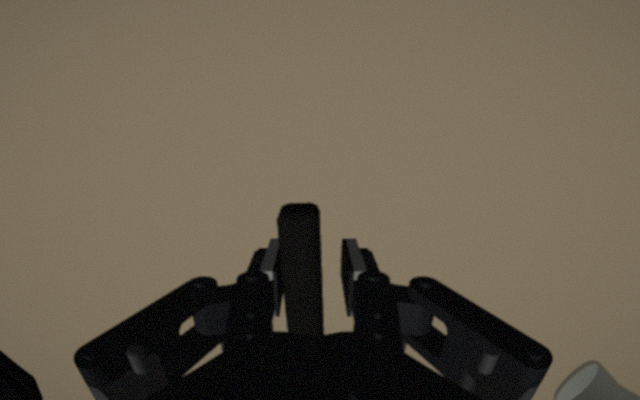

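View pics/top11.png

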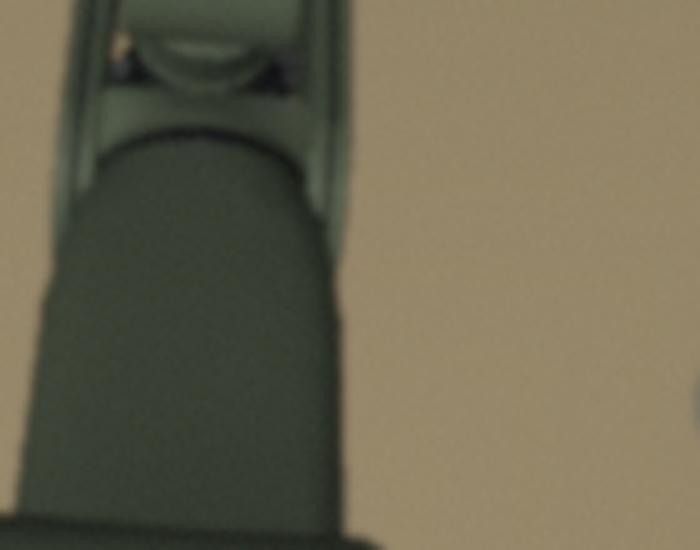

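```bash
python3 -m crank '[{"rot":[0,0,-1],"delta_pos":[0.3,-4,0],"gripper":0.33}]'; python3 -m crank '[{"rot":[0,0,0],"delta_pos":[0,-3,0],"gripper":0.33}]'; python3 -m crank '[{"rot":[0,0,0],"delta_pos":[0,0,0],"gripper":0.33}]'
```

```text
time: 13.48
tcp_pos: [0.6559, -0.0241, 0.018]
ee_rot: [-2.291, 2.145, 0.023]
wrist_force: [-4.2, 24.5, 3.3]
width: 0.0282
time: 13.6
tcp_pos: [0.6563, -0.0263, 0.0179]
ee_rot: [-2.289, 2.144, 0.023]
wrist_force: [-2.4, 26.8, 2.6]
width: 0.0282
time: 13.72
tcp_pos: [0.6563, -0.0265, 0.018]
ee_rot: [-2.29, 2.144, 0.023]
wrist_force: [-2.9, 24.0, 3.1]
width: 0.0283
```

```bash
python3 -c "
from h import *
p,d=snapshot('side');print(sp('side','tongue_tip'),sp('side','grip'),sp('side','lever_pivot'),sp('side','keeper'));cv2.imwrite('pics/side12.png',cv2.resize(p[170:270,280:400],None,fx=5,fy=5,interpolation=cv2.INTER_CUBIC))
p,d=snapshot('wrist');cv2.imwrite('pics/wrist12.png',p)
a=cv2.imread('pics/side10.png');b=cv2.imread('pics/side11.png');c=cv2.imread('pics/side12.png')
cv2.imwrite('pics/cmp.png',np.hstack([i[200:350,150:400] for i in (a,b,c)]))
cv2.imwrite('pics/cmp2.png',np.hstack([i[60:210,0:250] for i in (a,b,c)]))"
```

```text
[(0.62, [482, 9, 23])] [(0.61, [650, -21, 38])] [] [(0.93, [493, 16, 23])]
```

View pics/cmp.png

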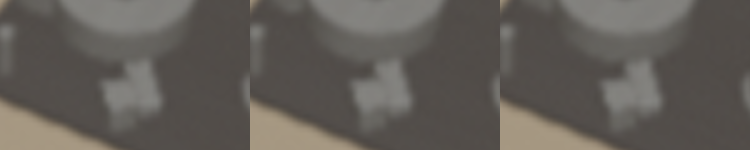

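View pics/cmp2.png

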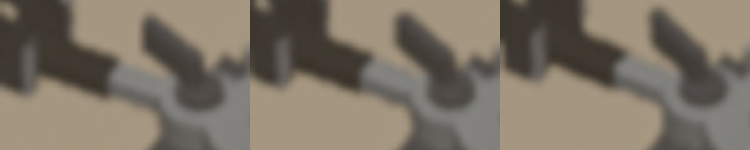

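View pics/wrist12.png

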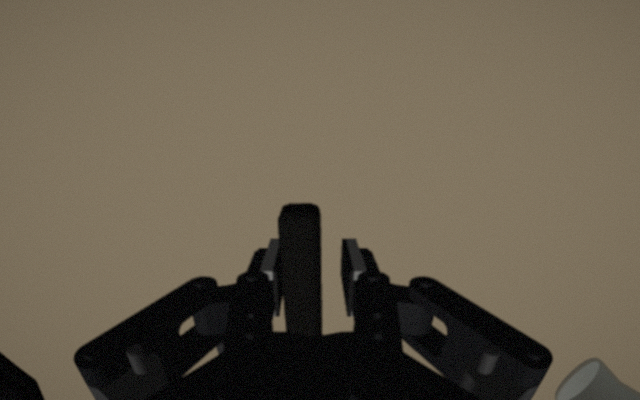

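```bash
python3 -m crank '[{"rot":[0,0,0],"delta_pos":[0,5,0],"gripper":0.33},{"rot":[0,0,0],"delta_pos":[0,5,0],"gripper":0.33},{"rot":[0,0,0],"delta_pos":[0,4,0],"gripper":0.4}]'; python3 -m crank '[{"rot":[0,0,0],"delta_pos":[0,2,0],"gripper":0.5},{"rot":[0,0,0],"delta_pos":[0,0,0],"gripper":0.5}]'
python3 -c "
from h import *
p,d=snapshot('wrist');cv2.imwrite('pics/wrist13.png',p)"
```

```text
time: 14.4
tcp_pos: [0.6544, -0.017, 0.0174]
ee_rot: [2.294, -2.141, -0.019]
wrist_force: [-6.3, 7.8, 1.9]
width: 0.034
time: 14.65
tcp_pos: [0.6548, -0.0162, 0.017]
ee_rot: [2.293, -2.141, -0.017]
wrist_force: [-5.5, 6.7, -0.6]
width: 0.043
```

View pics/wrist13.png

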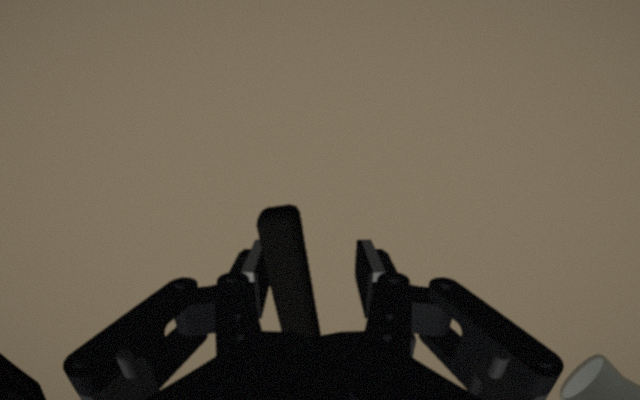

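```bash
python3 -m crank '[{"rot":[0,0,4],"delta_pos":[-1,6,0],"gripper":0.6},{"rot":[0,0,3],"delta_pos":[-1,6,0],"gripper":0.6}]'
python3 -c "
from h import *
p,d=snapshot('wrist');cv2.imwrite('pics/wrist14.png',p);print(observe()['wrist_force'])"
```

```text
time: 14.95
tcp_pos: [0.656, -0.0063, 0.018]
ee_rot: [2.424, -1.997, -0.005]
wrist_force: [-0.0, -0.2, -0.0]
width: 0.0511
[-0.03011547  0.35402954 -0.69678499]
```

View pics/wrist14.png

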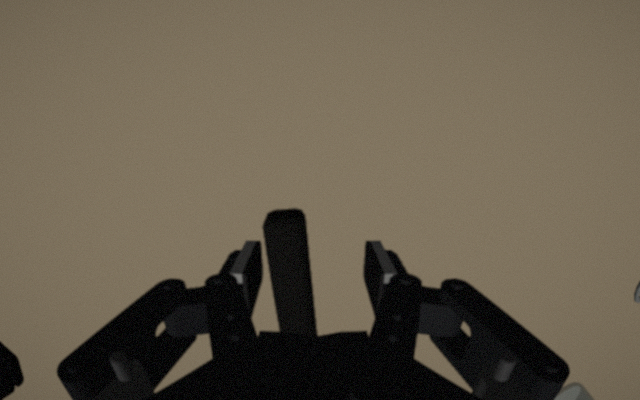

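```bash
python3 -m crank '[{"rot":[0,0,0],"delta_pos":[0,2,30],"gripper":0.6},{"rot":[0,0,0],"delta_pos":[0,0,50],"gripper":0.6},{"rot":[0,0,0],"delta_pos":[-10,0,60],"gripper":0.6},{"rot":[0,0,0],"delta_pos":[-60,0,10],"gripper":0.6},{"rot":[0,0,0],"delta_pos":[-62,0,0],"gripper":0.6}]'
python3 -m crank '[{"rot":[0,0,0],"delta_pos":[-40,0,0],"gripper":0.3},{"rot":[0,0,0],"delta_pos":[0,0,0],"gripper":0.3}]'
python3 -c "
from h import *
p,d=snapshot('wrist');cv2.imwrite('pics/wrist15.png',p)
for l in 'foot keeper tongue_tip grip wing_tip lever_pivot stop_left'.split(): print(l,sp('wrist',l))
p,d=snapshot('side');cv2.imwrite('pics/side15.png',cv2.resize(p[170:270,280:400],None,fx=5,fy=5,interpolation=cv2.INTER_CUBIC))
for l in 'foot keeper tongue_tip grip wing_tip lever_pivot jam_jar bowl spectacle_case bottle_opener'.split(): print('side',l,sp('side',l))"
```

```text
time: 15.62
tcp_pos: [0.5241, -0.0049, 0.1697]
ee_rot: [-2.421, 2.0, -0.001]
wrist_force: [0.3, 0.4, 0.9]
width: 0.0513
time: 15.88
tcp_pos: [0.4816, -0.0048, 0.1687]
ee_rot: [2.421, -1.999, -0.005]
wrist_force: [0.4, 1.0, 0.6]
width: 0.0256
foot [(0.71, [520, -40, -3]), (0.49, [599, -28, 67])]
keeper []
tongue_tip [(0.97, [480, 1, 22]), (0.33, [650, 2, 36])]
grip [(0.68, [648, 2, 34]), (0.29, [413, 395, 2])]
wing_tip [(0.84, [599, -26, 72]), (0.58, [522, -38, -4])]
lever_pivot [(0.67, [557, -25, 43])]
stop_left [(0.56, [555, 22, 34])]
side foot [(0.73, [521, -33, -1]), (0.5, [492, -341, 0])]
side keeper [(0.8, [493, 12, 22])]
side tongue_tip [(0.4, [481, 7, 23])]
side grip [(0.73, [644, 3, 38])]
side wing_tip [(0.47, [596, -29, 65])]
side lever_pivot [(0.73, [559, -22, 46])]
side jam_jar [(0.93, [491, -339, -1]), (0.58, [523, -30, -3])]
side bowl [(0.93, [618, 386, -1]), (0.51, [523, -32, -2])]
side spectacle_case [(0.73, [408, 396, -2]), (0.47, [558, -22, 45])]
side bottle_opener [(0.22, [559, -22, 45])]
```

View pics/wrist15.png

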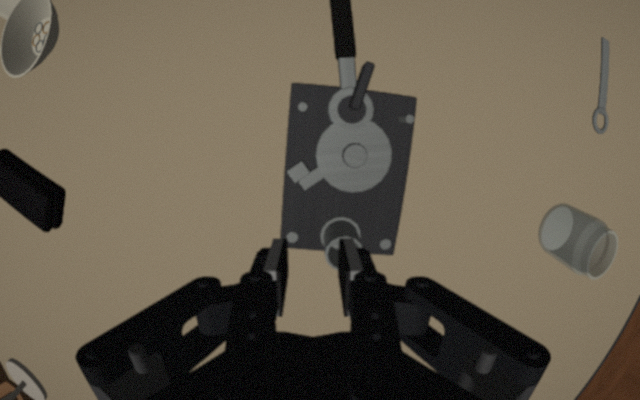

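View pics/side15.png

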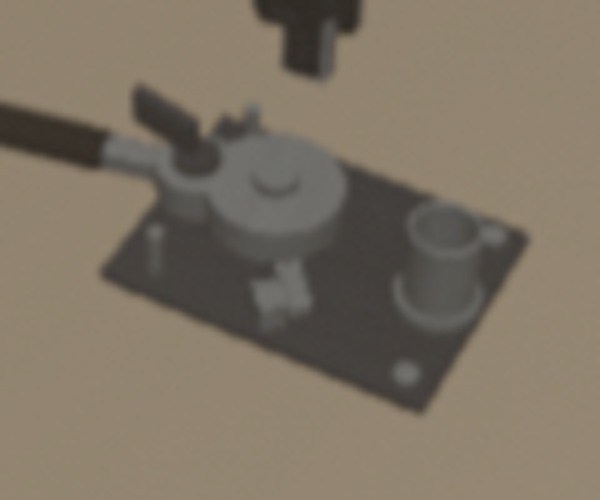

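```bash
python3 -c "
import cv2
p=cv2.imread('pics/wrist15.png');cv2.imwrite('pics/z15.png',cv2.resize(p[120:220,260:400],None,fx=5.7,fy=5.7,interpolation=cv2.INTER_CUBIC))"
```

```text
(no output)
```

View pics/z15.png

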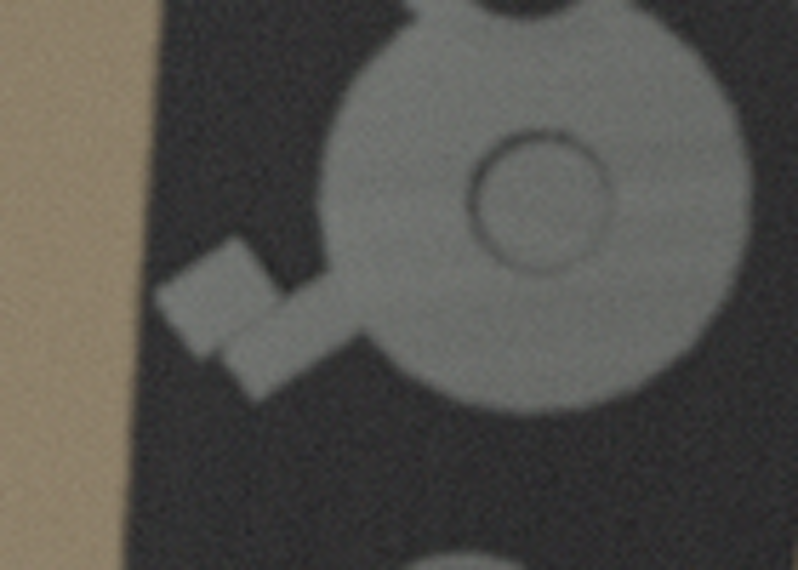

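```bash
python3 -c "
from h import *
o=observe();print(o['time'],o['wrist_force'],np.abs(o['joint_vel']).max());print(job_done())"
```

```text
16.825 [-0.82397962  0.14118508  0.61890435] 0.0013896429108074264
the job is handed in; nothing more can be done
None
```

I handed the job in at 16.8 s with the foot locked. The last wrist picture shows the bolt's tongue lying flush along the keeper block.

- **Lever:** I pushed it from loosen to tighten with closed fingers until it hit its stop. At the stop the handle swung about 0.1 rad clockwise, which moved no bolt. At the end the lever measured about -0.38 rad, so it is still set to tighten.
- **Free-wheel check:** I swung the handle counter-clockwise at about 2 N until it met the left stop (about 16 N). The tongue had not moved.
- **Tightening:** It took two clockwise strokes. In the second, the force rose from about 10 N to about 25 N while the tongue stayed still against the keeper. By the network's points the tongue ended about 134° from the world x axis. The keeper's position and size put home at about 133.5°.
- **Letting go:** After I eased off, the handle sprang back a few degrees counter-clockwise and the tongue stayed put. The gripper was clear and the arm was still when I handed in.

**Checks that were less certain:**
- The network's tongue-tip readings scattered by several mm: the wrist camera put it at y = 1 mm, the side camera at 7 mm. I relied on the zoomed picture for contact.
- The jar, bowl and spectacle case measured within about 5 mm of their starting places. The side camera could not place the bottle opener at the end. It shows in the last wrist picture, and nothing came near it.

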